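# Seat the drill plate on the strip jig's hidden pins

## Task

Pick up the aluminium drill plate with the black bridge handle and lay it lengthwise on the drill jig along the blue back fence, riding on top of the two tooling pins and clearly off-centre towards one end of the jig. Slide it along the fence until it drops over the pins (now hidden under it), then press it down flush on the aluminium strip against the spring lifters, and finish while still holding it pressed down, ready for drilling. Leave the hammer, the spray can and the blue tray where they are.

Things in the scene. Friction and masses are not known exactly. Their poses are not given: they have to be found in the camera images.
- handle (a point): Middle of the drill plate's bridge handle: a black bar 128 (y) x 18 (x) x 16 mm (z), free for 100 mm along y between its two posts, on a loose aluminium plate 80 (x) x 160 (y) x 12 mm, about 0.45 kg. The point is 46 mm above the plate's underside, 34 mm above its top; under the bar two flat steel caps rise 4 mm from the plate. z is up. Same after a half turn.
- plate_bottom (a point): Middle of the drill plate's underside (axes as handle: y along the plate). In the underside are two slots, at y = -30 and +30 mm, x = 0, each 12 mm along y and 15 mm along x, 12 mm deep with bevelled edges, capped on top so that they cannot be seen from above.
- jig_seat (a point): Middle of the drill jig at the top face of the aluminium strip on it, 28 mm above the bench; y runs along the fence, x towards it, z up. The jig is fixed: steel base 130 (x) x 320 (y) mm; strip 40 (x) x 240 mm (y). The seated plate lies flush on the strip. Yellow clamps at y = about +-125 mm rise 10 mm over the strip. The jig's steel is ground smooth and oiled.
- jig_middle (a point): 8 mm above jig_seat, at the height of the pin tops. Two bevelled pins of 10 mm diameter stand at x = 0, 60 mm apart along y. Their middle is clamped anywhere between y = -15 and +15 mm; not told, feel it by sliding. A plate with its middle at y = 22 to 35 mm (either sign) rides on both pins and drops on as it is slid to the other side; up to 2 mm off in x still enters.
- fence (a point): Middle of the top inner edge of the jig's blue back fence, which runs along y over the whole jig: 41.5 mm from the jig's middle line, 16 mm above the strip. A plate over the middle line (x = 0 of the jig) has its edge 1.5 mm from the fence.
- lifters (a point): 3 mm above jig_seat, at the height of the four spring lifters: 10 mm round buttons at x = +-29, y = +-50 mm of the jig. Dropped on the pins, the plate rests on them, 3 mm above the strip. Pressing it the last 3 mm flush takes about 8 N; about 15 N holds it well. If let go it rises again.
- hammer_mid (a point): Bystander: a hammer 260 mm long lying on the bench; point on its handle's underside. Leave alone.
- can_mid (a point): Bystander: an upright red spray can, 66 mm in diameter, 150 mm high; point half-way up. Leave alone.
- tray_mid (a point): Bystander: an open blue steel parts tray 100 x 140 x 35 mm; point half-way up. Leave alone.
Things that resemble listed ones, but are neither listed nor needed, are in the scene too. Leave any green, pink or purple look-alike of the part that bears handle alone.

How it is judged:
By the outcome, as a careful person would: the job done as asked, in the order asked, and still so for the second after the job is handed in, while the arm keeps its last pose, push and grip.
It also fails if it takes over 64 s, if anything falls off the work surface, if the arm or the gripper's body presses on something with over 40 N, if the wrist force passes 120 N, or if a joint passes its speed limit or range.

## Robot

A 6-joint arm with a two-finger parallel gripper is mounted at the origin on the work surface. World frame = base frame: x ahead of the robot, y to its left, z up, the work surface at z = 0. Lengths are in mm, angles in rad, forces in N, time in s.
With the tool pointing down it reaches from about 275 to 1000 mm from the base axis. Payload 8.4 kg.
Tool frame: the origin (TCP) lies at the very end of the fingers, on their centre line; the grasp point (between the pads) lies 19 mm behind it; z points along the fingers, y is the direction in which the jaws open and shut (so a half turn about z gives the same grasp; the last joint's range is limited). The gripper opens to 85 mm and grips with 20 to 120 N. Pads are 22 mm wide; open, the fingers measure 114 mm over their backs; the gripper's body (76 mm by 85 mm) begins 54 mm behind the grasp point. The pads swing forward as they close: fully open they stand 13 mm farther back than shut.
Start: joints at [-0.002, 0.353, 1.633, -0, 1.155, -0.002], TCP at [625.002, -0, 231.281] pointing down, gripper open.
Joint ranges: [-2.63, 2.63], [-0.92, 2.1], [0.06, 2.66], [-1.3, 4.44], [0, 2.69], [-3.02, 3.02]. Speed limits (rad/s): [2.22, 2.22, 2.79, 3.14, 3.14, 3.14].

## Interface

Orientations are given as [roll, pitch, yaw] about the fixed x, y, z axes, in that order (R = Rz(yaw) Ry(pitch) Rx(roll)).
In Python, from rig import r, vision gives the robot as it stands.
- The arm moves only by the tool move_arm, never from a script. Its argument "series" is text: rows parted by semicolons, each of 7 numbers parted by spaces: the closure, from -1 (fully open) to 1 (shut), then the shift along the tool's x, y, z in units of 40 mm (1.0 is 40 mm), then the turn, a rotation vector about the tool's x, y, z in degrees. In form: grip tx ty tz ax ay az; .... A call has 1 to 20 rows; each row shifts and turns the pose as measured when the row begins, along the tool's axes as they then stand; what a row does not reach is not made up. A row lasts 1/8 s, in which the tool goes at most 62.5 mm and 10.7 degrees, less where a joint would pass 70% of its speed; a pose out of reach is approached as far as the arm can. A call is refused whole if a number of a shift passes 1 or a number of a turn 10.7, either way. A call with a gripper value outside its range is refused whole. The fingers move at their own pace and stop on an object; "grip_force" is the grip in N (left out, the last holds). Time passes only in rows, so rows that do not move let the fingers close. It gives the time, the measured TCP pose, the force and the opening at its end, in the units of the state.
- r.sense(): the state, without advancing time (a new reading comes with each control period).
- vision.grab_frame(name): name is "scene" or "side" or "wrist"; returns the picture (480x640x3 uint8, red, green, blue); there is no depth.
- vision.camera_params(name): a dict with "fx", "fy", "cx", "cy" (pixels), "k1" (the pictures are not rectified: a ray, as slopes to the right and down, at radius r is drawn at 1 + k1 r^2 times it, then the intrinsics apply), "position" and "rotation" of the camera in the world. Camera axes: x right, y up, looking along -z (the intrinsics and any distortion apply to the point x, -y, -z); pixel columns grow to the right and rows downward; lengths in mm; the calibration is good to about 2 mm. A picture is of the moment at which its call begins: read the wrist's pose just before it. camera_params takes no time and is no camera call; for the wrist camera it gives the pose at the moment of the call.
- r.sign_off(): hands the job in, once; it reports no verdict.
The state is a dict: "clock": time; "qpos": joint angles; "qvel": joint speeds; "joint_efforts": joint torques, N m; "eef_pos": TCP position; "tcp_rot": TCP orientation; "contact_force": force on the tool from outside, world axes, zero at the start; "wrist_torque": the same for the moment, N m; "opening": opening from 0.0 (shut) to 1.0 (fully open).
Only numpy, scipy, OpenCV 4.12 (cv2) and the standard library are available. Lean on these libraries where they do the work, as an engineer would, in place of code of your own. Each camera call takes 0.05 s, during which the arm holds its last target. There are 200 camera calls.

## Working session

There is one attempt and no reset: what is moved stays moved. The work goes in short steps, Python scripts to look and compute and a tool call to move; the robot and the scene stay as the last step left them, time stands still between calls to the robot, and variables do not carry over. Pictures are saved under pics/ and viewed, about 8 in all and at most 12, crops included, and the job is handed in when it is done.

Besides the shell and the picture viewer there is one more tool, called after "Call:" as name(argument=value, ...), one argument or row to a line, values as JSON. move_arm: Moves the arm, as the interface text tells. Its arguments: {"type":"object","properties":{"series":{"type":"string"},"grip_force":{"type":"number"}},"required":["series"]}

```bash
mkdir -p pics; ls
python3 - <<'E'
from rig import r, vision
import cv2, numpy as np
for n in ("scene","side"):
    im=vision.grab_frame(n); cv2.imwrite(f"pics/{n}0.png",im[:,:,::-1]); p=vision.camera_params(n); print(n,p)
s=r.sense(); print(s)
E
```

```text
pics
scene {'fx': 500.9370702515125, 'fy': 500.9370702515125, 'cx': 317.20727773327354, 'cy': 225.9955938032869, 'k1': -0.09129619834343784, 'position': array([1251.27367791,  470.11285697,  898.07724618]), 'rotation': array([ 0.80125669, -0.00282874,  2.13919264])}
side {'fx': 439.8466392093425, 'fy': 439.8466392093425, 'cx': 318.10653069826674, 'cy': 239.5060545815331, 'k1': -0.01704291025911061, 'position': array([ 531.16911309, -776.31906122,  940.77184783]), 'rotation': array([ 0.73832223, -0.00144607, -0.01560911])}
{'clock': 0.1, 'qpos': array([-2.40135868e-03,  3.53566487e-01,  1.63406240e+00, -3.50879788e-05,
        1.15519517e+00, -2.40793743e-03]), 'qvel': array([ 1.65322181e-06, -2.02500914e-03, -2.88269686e-03, -1.67732960e-03,
        2.66582069e-04, -1.28874964e-03]), 'joint_efforts': array([ 4.27485766e-04, -6.06356549e+01, -3.42817569e+01, -7.40920814e-05,
        3.91241178e-03, -4.99377973e-05]), 'eef_pos': array([ 6.24573396e+02, -1.08243725e-02,  2.30643371e+02]), 'tcp_rot': array([-3.14036117e+00,  2.91183663e-05,  1.57081711e+00]), 'contact_force': array([-0.19280226, -0.07215566,  0.66956637]), 'wrist_torque': array([-0.02302325,  0.02813105,  0.08191795]), 'opening': 0.9971076379049982}
```

View pics/scene0.png

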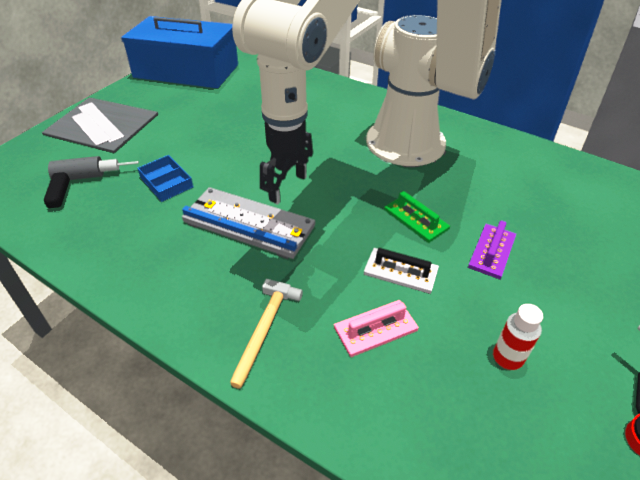

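View pics/side0.png

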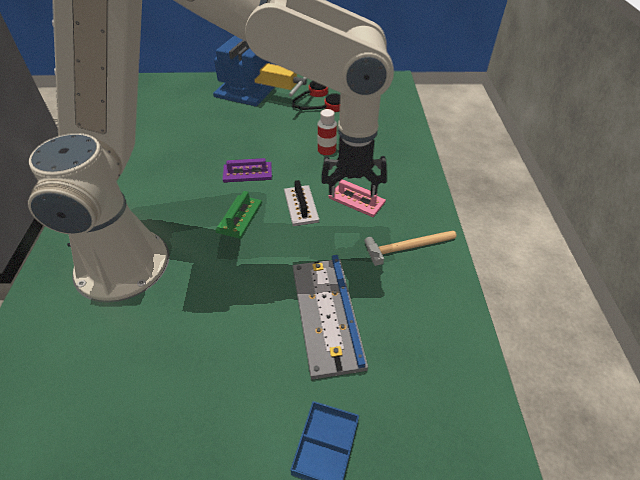

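The scene shows four candidates: an aluminium plate with a black bar (scene 402,268; side 301,203), and green (417,215), purple (493,248) and pink (376,327) look-alikes. Only the aluminium one fits the description. The jig is at scene (250,222) and side (330,320), with its fence on the side away from the robot. I'll confirm with one enlarged crop.

```bash
cat > h.py <<'E'
from rig import r, vision
import cv2, numpy as np
from scipy.spatial.transform import Rotation as Ro
def cam(n):
    p=vision.camera_params(n); K=np.array([[p['fx'],0,p['cx']],[0,p['fy'],p['cy']],[0,0,1.]])
    return K,np.array([p['k1'],0,0,0,0]),np.array(p['position']),Ro.from_euler('xyz',p['rotation']).as_matrix()
def ray(c,uv,z):
    K,d,P,R=c
    a=cv2.undistortPoints(np.array(uv,float).reshape(-1,1,2),K,d).reshape(-1,2)
    v=np.c_[a[:,0],-a[:,1],-np.ones(len(a))]@R.T
    return P+v*((z-P[2])/v[:,2])[:,None]
def proj(c,X):
    K,d,P,R=c
    q=(np.atleast_2d(X)-P)@R; q=q*[1,-1,-1]
    return cv2.projectPoints(q,np.zeros(3),np.zeros(3),K,d)[0].reshape(-1,2)
E
python3 - <<'E'
import cv2,numpy as np
s=cv2.imread("pics/scene0.png");d=cv2.imread("pics/side0.png")
def c(im,x,y,w,h,W,H):return cv2.resize(im[y:y+h,x:x+w],(W,H),interpolation=cv2.INTER_CUBIC)
# top: scene 175..325 x 185..260 and 355..445x235..305 ; bottom side
a=c(s,175,180,150,85,450,255); b=c(s,355,235,100,85,300,255)
e=c(d,270,250,120,135,300,338); f=c(d,270,170,60,67,300,338)
top=np.hstack([a,b]); bot=np.hstack([e,f,np.zeros((338,150,3),np.uint8)])
cv2.imwrite("pics/crop1.png",np.vstack([top,bot]))
E
```

```text
(no output)
```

View pics/crop1.png

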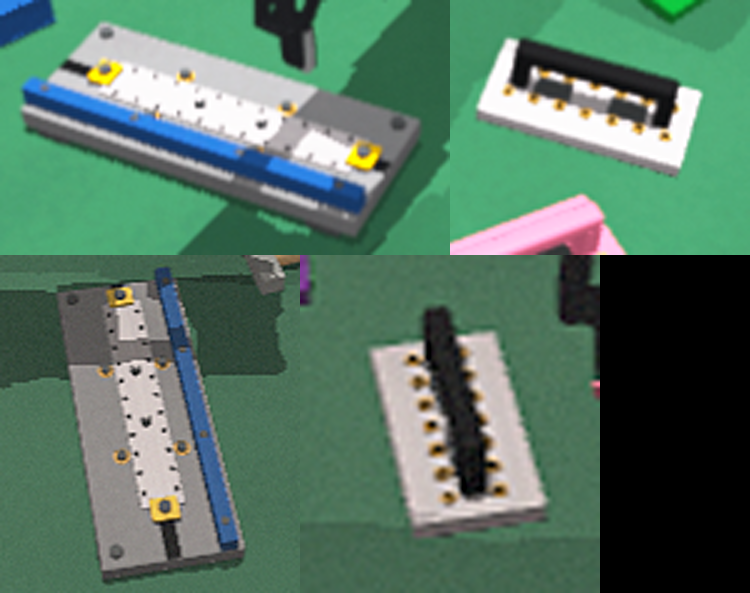

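The crop confirms it: black bridge bar with steel caps on an aluminium plate. In the jig crop the pins show as two dark dots on the strip. Now I'll compute positions.

Run:
```python
from h import *
np.set_printoptions(precision=1,suppress=True)
S,D=cam("scene"),cam("side")
A=lambda *p:[((x)/3+175,y/3+180) for x,y in p]
B=lambda *p:[((x-450)/3+355,y/3+235) for x,y in p]
E_=lambda *p:[(x/2.5+270,(y-255)/2.5+250) for x,y in p]
F=lambda *p:[((x-300)/5+270,(y-255)*67/338+170) for x,y in p]
def show(n,a,b,z):
    x,y=ray(S,a,z),ray(D,b,z); print(n);print(np.c_[x[:,:2],y[:,:2]])
    if len(x)==2:
        for v in (x,y):
            w=v[1]-v[0]; print('  len',np.hypot(*w[:2]),'ang',np.degrees(np.arctan2(w[1],w[0])),'mid',v.mean(0))
    else:
        for v in (x,y): print('  c',v.mean(0),'edges',np.linalg.norm(np.roll(v,-1,0)-v,axis=1))
show('plate',B((513,40),(478,108),(678,165),(702,92)),F((415,515),(546,503),(495,335),(372,350)),12)
show('bar',B((518,43),(676,88)),F((477,490),(437,315)),54)
show('fence',A((30,80),(367,187)),E_((220,545),(156,272)),44)
show('clamps',A((103,70),(365,150)),E_((165,507),(120,295)),38)
show('lift-',A((185,75),(288,106)),E_((122,457),(105,371)),31)
show('pins',A((199,103),(262,124)),E_((147,421),(135,371)),36)
```

```text
plate
[[467.6 142.4 472.4 141.8]
 [546.7 153.4 550.2 150.7]
 [515.2 308.2 520.1 302.2]
 [437.  294.8 441.6 288.8]]
  c [491.6 224.7  12. ] edges [ 79.9 157.9  79.4 155.5]
  c [496.1 220.9  12. ] edges [ 78.4 154.4  79.6 150.2]
bar
[[505.5 162.7 510.1 119.7]
 [482.4 284.9 484.7 272.6]]
  len 124.36502319919214 ang 100.66650516541061 mid [493.9 223.8  54. ]
  len 154.91543064913887 ang 99.4204934958191 mid [497.4 196.2  54. ]
fence
[[ 630.4 -326.2  626.6 -335.8]
 [ 579.4  -12.1  582.3  -23.1]]
  len 318.2764506566416 ang 99.2233841511867 mid [ 604.9 -169.2   44. ]
  len 315.7522006413725 ang 98.07667211368008 mid [ 604.5 -179.4   44. ]
clamps
[[ 582.  -287.   580.4 -295.2]
 [ 540.8  -40.4  543.5  -49.1]]
  len 250.03147071741958 ang 99.48170410804943 mid [ 561.4 -163.7   38. ]
  len 248.81378542179075 ang 98.51606463989735 mid [ 562.  -172.2   38. ]
lift-
[[ 542.9 -228.4  542.5 -239.1]
 [ 526.4 -129.5  527.1 -140.8]]
  len 100.28832728782888 ang 99.46520555290935 mid [ 534.6 -179.    31. ]
  len 99.45028082589832 ang 98.89846753783799 mid [ 534.8 -189.9   31. ]
pins
[[ 568.3 -191.7  567.1 -203. ]
 [ 560.1 -131.2  557.  -144.7]]
  len 61.094563296340525 ang 97.75656085657354 mid [ 564.2 -161.5   36. ]
  len 59.142498735261356 ang 99.8274564472374 mid [ 562.1 -173.9   36. ]
```

Call:
move_arm(
  series="-1 0.93 -0.54 0 0 0 0; -1 0.93 -0.54 0 0 0 0; -1 0.93 -0.54 0 0 0 0; -1 0.93 -0.54 0 0 0 0; -1 0.93 -0.54 0 0 0 0; -1 0.93 -0.54 0 0 0 0; -1 0 0 0 0 0 -5.5; -1 0 0 0 0 0 -5.5; -1 0 0 0 0 0 0; -1 0 0 0 0 0 0",
)

```text
clock: 1.35
eef_pos: [488.9, 229.4, 227.5]
tcp_rot: [-3.135, 0.0, 1.765]
contact_force: [0.7, -0.9, 0.0]
opening: 0.997
```

Run:
```python
from h import *
np.set_printoptions(precision=2,suppress=True)
s=r.sense(); print(s['eef_pos'],s['tcp_rot'],s['clock'])
p=vision.camera_params('wrist');print(p)
im=vision.grab_frame('wrist');cv2.imwrite('pics/w1.png',im[:,:,::-1])
C=cam('wrist')
for P in ([492,224,12],[496,221,12]): print(proj(C,P))
```

```text
[488.85 229.4  227.54] [-3.13  0.    1.76] 1.35
{'fx': 367.00856066473995, 'fy': 367.00856066473995, 'cx': 313.5396781059719, 'cy': 237.54314885386563, 'k1': -0.07462067092257962, 'position': array([474.2 , 308.36, 369.89]), 'rotation': array([-0.31,  0.01,  0.19])}
[[317.89 209.08]]
[[321.21 212.7 ]]
```

View pics/w1.png

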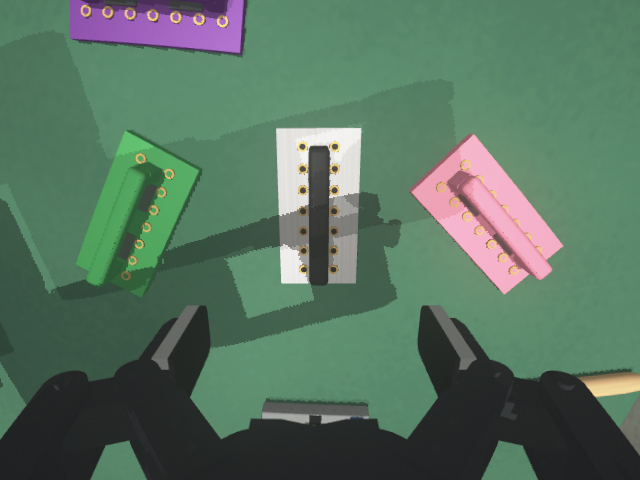

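Wrist view: the plate's corners are at (277,128), (361,128), (356,283) and (281,283), and the black bar is centred at x≈318.5, rows 147–284. It is nearly aligned with the tool.

Run:
```python
from h import *
np.set_printoptions(precision=2,suppress=True)
s=r.sense();R=Ro.from_euler('xyz',s['tcp_rot']).as_matrix(); t=s['eef_pos']
C=cam('wrist')
v=ray(C,[(277,128),(361,128),(356,283),(281,283)],12);print(v,v.mean(0),np.linalg.norm(np.roll(v,-1,0)-v,axis=1))
for i,j in((3,0),(2,1)):w=v[j]-v[i];print(np.degrees(np.arctan2(w[1],w[0])))
b=ray(C,[(319,148),(318,284)],54);w=b[1]-b[0];print(b,np.linalg.norm(w),np.degrees(np.arctan2(w[1],w[0])),b.mean(0))
print('tool axes',R.T@[0,0,1], 'plate in tool',R.T@(v.mean(0)-t)/40,'tool yaw',np.degrees(np.arctan2(R[1,0],R[0,0])))
```

```text
[[438.87 293.51  12.  ]
 [516.44 308.79  12.  ]
 [547.86 152.49  12.  ]
 [469.16 136.75  12.  ]] [493.08 222.89  12.  ] [ 79.06 159.42  80.26 159.66]
100.93791289968513
101.36775285965834
[[480.49 285.89  54.  ]
 [504.24 162.76  54.  ]] 125.39967869102473 -79.08244000626908 [492.37 224.33  54.  ]
tool axes [-0.   -0.01 -1.  ] plate in tool [-0.18  0.11  5.39] tool yaw 101.11543462708049
```

Call:
move_arm(
  series="-1 -0.18 0.07 0 -0.38 0 -0.1; -1 0 0 1 0 0 0; -1 0 0 1 0 0 0; -1 0 0 1 0 0 0; -1 0 0 0.8 0 0 0; -1 0 0 0 0 0 0; -1 0 0 0 0 0 0",
)

```text
clock: 2.28
eef_pos: [497.5, 220.2, 73.8]
tcp_rot: [3.135, -0.0, 1.76]
contact_force: [0.2, -0.2, -0.4]
opening: 1.0
```

Call:
move_arm(
  series="-1 0.09 -0.1 0 0.2 0 0; -1 0 0 0.3 0 0 0; -1 0 0 0.2 0 0 0; -1 0 0 0 0 0 0; -1 0 0 0 0 0 0",
)

```text
clock: 2.9
eef_pos: [494.7, 224.0, 55.6]
tcp_rot: [3.133, -0.001, 1.76]
contact_force: [0.4, -0.4, 0.3]
opening: 1.002
```

Run:
```python
from h import *
np.set_printoptions(precision=2,suppress=True)
s=r.sense(); print(s['eef_pos'],s['tcp_rot'],s['qvel'])
im=vision.grab_frame('wrist');cv2.imwrite('pics/w2.png',im[:,:,::-1])
s=r.sense(); print(s['eef_pos'],s['tcp_rot'])
```

```text
[494.65 224.04  55.63] [ 3.13 -0.    1.76] [ 0.  0.  0. -0. -0. -0.]
[494.66 224.03  55.67] [ 3.13 -0.    1.76]
```

View pics/w2.png

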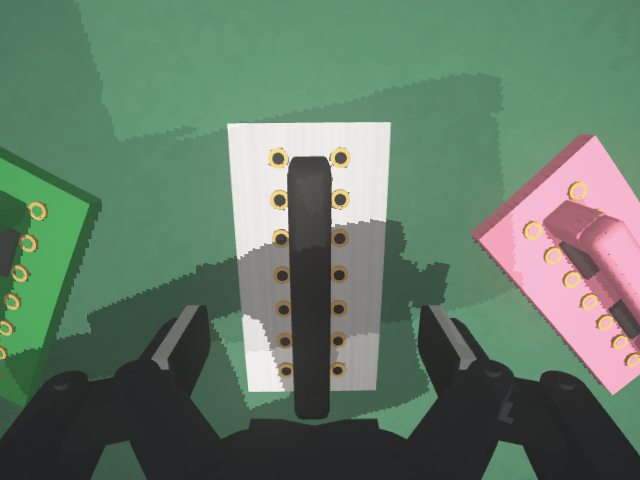

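The wrist view shows the bar (col 310) midway between the open jaws (208 and 420) and clear of the look-alikes. I'll go down and grip.

Call:
move_arm(
  series="-1 -0.02 -0.03 0.4 0.3 0 0; -1 0 0 0.3 0 0 0; -1 0 0 0 0 0 0; -1 0 0 0 0 0 0",
)

```text
clock: 3.45
eef_pos: [493.5, 222.8, 25.2]
tcp_rot: [3.14, -0.001, 1.759]
contact_force: [0.3, -0.8, 0.5]
opening: 0.997
```

Call:
move_arm(
  series="0 0 0 0 0 0 0; 1 0 0 0 0 0 0; 1 0 0 0 0 0 0; 1 0 0 0 0 0 0; 1 0 0 0 0 0 0; 1 0 0 0 0 0 0; 1 0 0 0 0 0 0; 1 0 0 0 0 0 0",
  grip_force=80,
)

```text
clock: 4.45
eef_pos: [494.1, 223.1, 26.1]
tcp_rot: [3.138, -0.001, 1.76]
contact_force: [1.0, 0.5, -0.6]
opening: 0.196
```

Call:
move_arm(
  series="1 0 0 -0.5 0 0 0; 1 0 0 -1 0 0 0; 1 0 0 -1 0 0 0; 1 -0.5 0 -1 0 0 0.6; 1 -1 -0.02 -1 0 0 0.6; 1 -1 -0.02 -1 0 0 0.6; 1 -1 -0.02 -1 0 0 0; 1 -1 -0.02 -1 0 0 0; 1 -1 0 0 0 0 0; 1 -1 0 0 0 0 0; 1 -1 0 0 0 0 0; 1 -1 0 0 0 0 0; 1 -1 0 0 0 0 0; 1 -1 0 0 0 0 0; 1 -1 0 0 0 0 0; 1 -1 0 0 0 0 0; 1 -0.5 0 0 0 0 0; 1 0 0 0 0 0 0; 1 0 0 0 0 0 0",
)

```text
clock: 6.82
eef_pos: [566.8, -306.0, 324.1]
tcp_rot: [-3.123, -0.007, 1.728]
contact_force: [0.5, 0.5, -4.0]
opening: 0.198
```

Run:
```python
from h import *
np.set_printoptions(precision=3,suppress=True)
s=r.sense(); print(s['eef_pos'],s['tcp_rot'],s['contact_force'],s['opening'],s['wrist_torque'])
print(vision.camera_params('wrist'))
im=vision.grab_frame('wrist');cv2.imwrite('pics/w3.png',im[:,:,::-1])
```

```text
[ 566.805 -306.014  324.079] [-3.123 -0.007  1.728] [ 0.51   0.501 -4.041] 0.197807132581342 [-0.009  0.018 -0.058]
{'fx': 367.00856066473995, 'fy': 367.00856066473995, 'cx': 313.5396781059719, 'cy': 237.54314885386563, 'k1': -0.07462067092257962, 'position': array([ 556.756, -227.317,  466.908]), 'rotation': array([-0.307,  0.02 ,  0.157])}
```

View pics/w3.png

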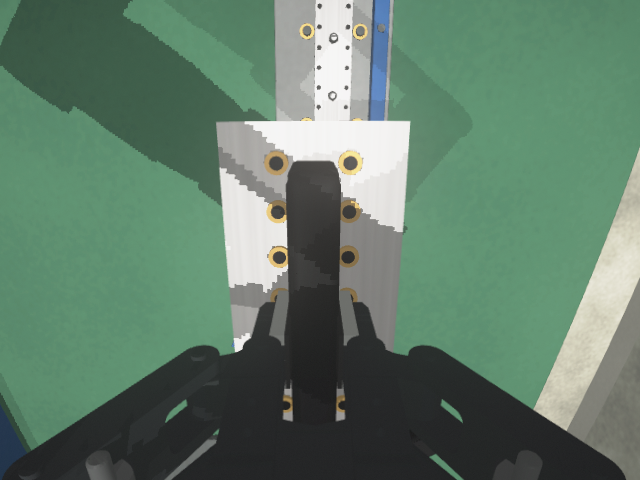

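Wrist view: the held plate hangs square. On the jig I see the pins at (334,37) and (332,96), the +y lifters at (307,31) and (360,31), and the -y lifters just showing at row ~121. The fence's inner edge is at col ~372.

Run:
```python
from h import *
np.set_printoptions(precision=1,suppress=True)
C=cam('wrist')
im=cv2.imread('pics/w3.png')
# blue inner edge per row
for row in (5,40,80,115):
    b=im[row,350:400].astype(int); blue=b[:,0]-b[:,2]; print(row,350+np.where(blue>50)[0][[0,-1]],end=' ')
print()
l=ray(C,[(307,31),(360,31)],31);print('lift',l,l.mean(0),np.linalg.norm(l[1]-l[0]),np.degrees(np.arctan2(*(l[1]-l[0])[1::-1])))
p=ray(C,[(332,96),(334,37.5)],36);w=p[1]-p[0];print('pins',p,p.mean(0),np.linalg.norm(w),np.degrees(np.arctan2(w[1],w[0])))
f=ray(C,[(370.5,115),(374,5)],44);w=f[1]-f[0];print('fence',f,np.degrees(np.arctan2(w[1],w[0])))
```

```text
5 [375 389] 40 [373 387] 80 [372 385] 115 [370 383] 
lift [[ 526.  -135.1   31. ]
 [ 582.5 -126.1   31. ]] [ 554.2 -130.6   31. ] 57.217254968602894 9.047994403600288
pins [[ 563.9 -197.7   36. ]
 [ 555.9 -138.1   36. ]] [ 559.9 -167.9   36. ] 60.20906671987986 97.65582746056585
fence [[ 609.  -211.1   44. ]
 [ 591.4 -101.9   44. ]] 99.14407508680442
```

Run:
```python
import cv2
im=cv2.imread('pics/w3.png')[0:130,255:415]
cv2.imwrite('pics/w3c.png',cv2.resize(im,None,fx=4.5,fy=4.5,interpolation=cv2.INTER_CUBIC))
```

```text
(no output)
```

View pics/w3c.png

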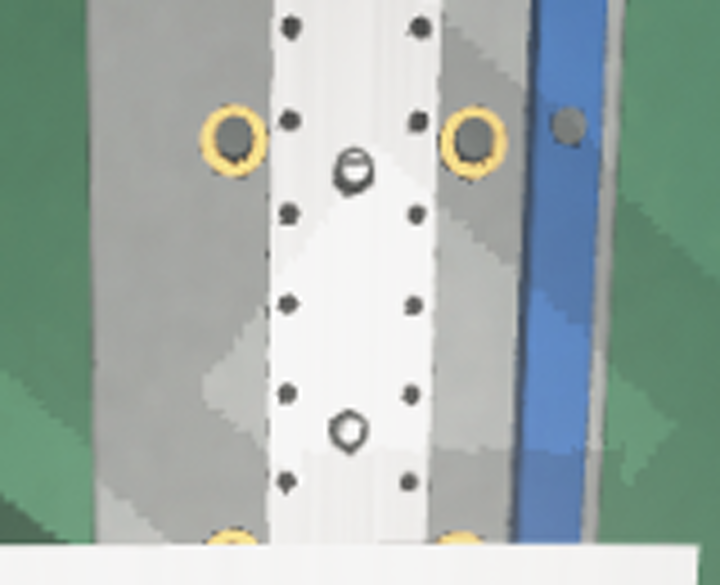

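Call:
move_arm(
  series="1 0.8 0.13 0 -0.6 -0.15 0; 1 0.8 0.13 0 -0.6 -0.15 0; 1 0.8 0.13 0 0 0 0; 1 0 0 0 0 0 0; 1 0 0 1 0 0 0; 1 0 0 1 0 0 0; 1 0 0 1 0 0 0; 1 0 0 1 0 0 0; 1 0 0 0.5 0 0 0; 1 0 0 0 0 0 0; 1 0 0 0 0 0 0",
)

```text
clock: 8.25
eef_pos: [569.4, -200.2, 143.9]
tcp_rot: [3.132, 0.002, 1.738]
contact_force: [0.8, 0.4, -2.9]
opening: 0.192
```

```bash
cat > st.py <<'E'
from h import *
np.set_printoptions(precision=2,suppress=True)
Jc=np.array([562.05,-180.0,28]); a=np.radians(9.1); J=np.array([[np.cos(a),np.sin(a),0],[-np.sin(a),np.cos(a),0],[0,0,1]])
def st():
    s=r.sense(); R=Ro.from_euler('xyz',s['tcp_rot'])
    zt=R.as_matrix()[:,2]; R=R.as_matrix()
    print('t',s['clock'],'jigframe TCP',J@(s['eef_pos']-Jc),'yaw-jig deg',np.degrees(np.arctan2(R[1,0],R[0,0]))-99.1,'tool z in jig',J@zt,'F jig',J@s['contact_force'],'M',J@s['wrist_torque'],'open',s['opening'])
    return s
E
python3 - <<'E'
from st import *
st()
C=cam('wrist')
# in hand, from w3
E
python3 - <<'E'
# plate in hand from w3 using recorded wrist cam pose
from h import *
p=dict(fx=367.0086,cx=313.54,cy=237.543)
K=np.array([[367.0086,0,313.54],[0,367.0086,237.543],[0,0,1]])
C=(K,np.array([-.07462,0,0,0,0]),np.array([556.756,-227.317,466.908]),Ro.from_euler('xyz',[-.307,.02,.157]).as_matrix())
v=ray(C,[(217,122),(410,122)],310)
R=Ro.from_euler('xyz',[-3.123,-.007,1.728]).as_matrix();t=np.array([566.8,-306.0,324.1])
print((v-t)@R)
E
```

```text
t 8.25 jigframe TCP [  4.02 -21.12 115.86] yaw-jig deg 0.4836248343958687 tool z in jig [ 0.01 -0.   -1.  ] F jig [ 0.85  0.24 -2.93] M [ 0.   -0.03 -0.01] open 0.19200466270311278
[[ 79.46721647 -40.51607901  15.41254696]
 [ 79.44781073  39.14300509  13.93116665]]
```

Call:
move_arm(
  series="1 -0.17 -0.08 0 0.3 0.15 0.5; 1 0 0 1 0 0 0; 1 0 0 0.4 0 0 0; 1 0 0 0 0 0 0; 1 0 0 0 0 0 0",
)

```text
clock: 8.88
eef_pos: [571.6, -210.6, 93.1]
tcp_rot: [3.129, 0.005, 1.728]
contact_force: [-0.3, 0.0, -4.5]
opening: 0.193
```

```bash
python3 -c "from st import *;print(st()['tcp_rot'])"
```

```text
t 8.875 jigframe TCP [  4.6  -31.73  65.05] yaw-jig deg -0.08346198796488125 tool z in jig [ 0.01 -0.   -1.  ] F jig [-0.31  0.07 -4.51] M [-0.02  0.04 -0.01] open 0.1928057507310284
[3.13 0.   1.73]
```

Call:
move_arm(
  series="1 0.09 -0.1 0 0 0 0; 1 0 0 0 0.5 0.3 0; 1 0 0 0 0 0 0; 1 0 0 0 0 0 0",
)

```text
clock: 9.38
eef_pos: [568.2, -207.9, 95.6]
tcp_rot: [3.135, 0.001, 1.728]
contact_force: [0.1, 0.1, -4.3]
opening: 0.197
```

```bash
python3 -c "from st import *;print(st()['tcp_rot']*1000)"
```

```text
t 9.375 jigframe TCP [  1.64 -28.48  67.57] yaw-jig deg -0.06994048071928205 tool z in jig [ 0.01 -0.   -1.  ] F jig [ 0.12  0.12 -4.29] M [ 0.05  0.03 -0.01] open 0.19718853225627017
[3135.49    0.68 1728.4 ]
```

Call:
move_arm(
  series="1 0 -0.03 0.3 0.15 0 0; 1 0 0 0.3 0 0 0; 1 0 0 0 0 0 0; 1 0 0 0 0 0 0",
)

```text
clock: 9.88
eef_pos: [566.5, -207.8, 68.9]
tcp_rot: [3.14, -0.0, 1.728]
contact_force: [0.6, 1.0, -4.2]
opening: 0.198
```

```bash
python3 -c "from st import *;print(st()['tcp_rot']*1000)"
```

```text
t 9.875 jigframe TCP [  0.  -28.2  40.9] yaw-jig deg -0.06976135728585575 tool z in jig [ 0.  0. -1.] F jig [ 0.77  0.86 -4.21] M [-0.04  0.01  0.02] open 0.19808133817352103
[3139.62   -0.09 1728.4 ]
```

Call:
move_arm(
  series="1 0 0 0.1 0 0 0; 1 0 0.02 0.05 0 0 0; 1 0 0 0.05 0 0 0; 1 0 0 0 0 0 0",
)

```text
clock: 10.38
eef_pos: [567.8, -208.0, 63.3]
tcp_rot: [3.139, 0.001, 1.728]
contact_force: [-2.3, -1.1, -0.9]
opening: 0.196
```

```bash
python3 -c "
from st import *;print(st()['tcp_rot']*1000)
im=vision.grab_frame('side');im2=vision.grab_frame('scene')
a=cv2.resize(im[245:385,260:400],(396,396));b=cv2.resize(im2[150:290,170:330],(404,396))
cv2.imwrite('pics/r1.png',np.hstack([a,b])[:,:,::-1])"
```

```text
t 10.375 jigframe TCP [  1.29 -28.55  35.35] yaw-jig deg -0.08911755140557887 tool z in jig [ 0. -0. -1.] F jig [-2.43 -0.68 -0.85] M [-0.28  0.56 -0.16] open 0.1960758468258346
[3138.85    0.67 1728.07]
```

View pics/r1.png

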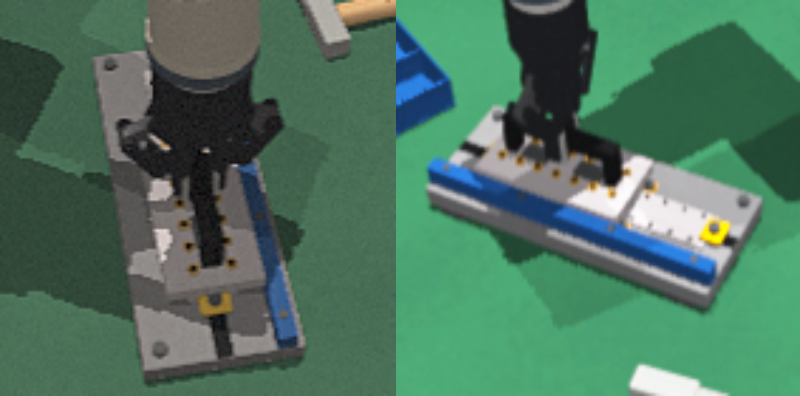

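The plate now lies over the strip along the fence, off-centre to the -y end and just clear of the yellow clamp. The contact force shows it starting to ride on the pins. I'll load it lightly.

Call:
move_arm(
  series="1 0 -0.02 0.03 0 0 0; 1 0 0 0.02 0 0 0; 1 0 0 0 0 0 0",
)

```text
clock: 10.85
eef_pos: [567.8, -207.9, 63.1]
tcp_rot: [3.137, 0.001, 1.728]
contact_force: [-2.4, 0.1, -0.2]
opening: 0.195
```

```bash
python3 -c "from st import *;print(st()['tcp_rot']*1000)"
```

```text
t 10.85 jigframe TCP [  1.26 -28.46  35.07] yaw-jig deg -0.11031682317512548 tool z in jig [ 0. -0. -1.] F jig [-2.34  0.45 -0.23] M [-0.22  0.59 -0.24] open 0.19516344040819333
[3137.11    0.83 1727.7 ]
```

Call:
move_arm(
  series="1 0 -0.05 0.08 0 0 0; 1 0 0 0.05 0 0 0; 1 0 0 0 0 0 0",
)

```text
clock: 11.22
eef_pos: [567.9, -208.1, 63.2]
tcp_rot: [3.133, 0.002, 1.727]
contact_force: [-3.2, -0.6, -1.7]
opening: 0.199
```

```bash
python3 -c "from st import *;print(st()['tcp_rot']*1000)"
```

```text
t 11.225 jigframe TCP [  1.37 -28.66  35.2 ] yaw-jig deg -0.14429487934080498 tool z in jig [ 0.01 -0.   -1.  ] F jig [-3.26 -0.07 -1.75] M [-0.27  0.69 -0.28] open 0.1985060320058146
[3132.88    1.77 1727.1 ]
```

Call:
move_arm(
  series="1 0 -0.04 0.08 0.2 0 0; 1 0 -0.04 0.08 0.2 0 0; 1 0 0 0.1 0 0 0",
)

```text
clock: 11.6
eef_pos: [568.6, -208.4, 62.3]
tcp_rot: [3.133, 0.003, 1.726]
contact_force: [-21.2, 6.7, 54.8]
opening: 0.194
```

```bash
python3 -c "from st import *;print(st()['tcp_rot']*1000)"
```

```text
t 11.6 jigframe TCP [  2.01 -29.06  34.33] yaw-jig deg -0.21246770024865214 tool z in jig [ 0.01 -0.   -1.  ] F jig [-19.83  10.    54.85] M [ 1.24  3.65 -0.28] open 0.1944401866844996
[3132.84    3.18 1725.91]
```

Call:
move_arm(
  series="1 0 0 -0.03 0 0 0; 1 0 -0.06 0 0.3 0.1 -0.2; 1 0 -0.03 0 0 0 0; 1 0 0 0 0 0 0",
)

```text
clock: 12.1
eef_pos: [565.3, -209.2, 63.1]
tcp_rot: [3.137, 0.002, 1.73]
contact_force: [-0.8, 1.0, -0.1]
opening: 0.193
```

```bash
python3 -c "from st import *;print(st()['tcp_rot']*1000)"
```

```text
t 12.1 jigframe TCP [ -1.45 -29.3   35.15] yaw-jig deg 0.021588144797775044 tool z in jig [ 0. -0. -1.] F jig [-0.6   1.13 -0.08] M [-0.1   0.16 -0.09] open 0.1932694160406369
[3137.32    2.01 1730.  ]
```

Call:
move_arm(
  series="1 0.1 0.03 0.02 0 0 0; 1 0.1 0 0.02 0 0 0; 1 0.1 0 0.02 0 0 0; 1 0.1 0 0.02 0 0 0; 1 0.1 0 0.02 0 0 0; 1 0 0 0.01 0 0 0",
)

```text
clock: 12.85
eef_pos: [565.3, -191.4, 62.0]
tcp_rot: [3.134, 0.007, 1.728]
contact_force: [-1.6, 1.2, 4.7]
opening: 0.193
```

```bash
python3 -c "from st import *;print(st()['tcp_rot']*1000)"
```

```text
t 12.85 jigframe TCP [  1.43 -11.76  34.05] yaw-jig deg -0.07858670515923905 tool z in jig [ 0.01 -0.01 -1.  ] F jig [-1.37  1.44  4.71] M [ 0.52  0.37 -0.32] open 0.1928773628807546
[3133.53    7.49 1728.25]
```

Call:
move_arm(
  series="1 0.08 -0.03 0.02 0.2 0.2 0; 1 0.08 -0.03 0.02 0 0.2 0; 1 0.08 -0.01 0.02 0 0 0; 1 0.08 -0.01 0.02 0 0 0; 1 0 0 0.01 0 0 0",
)

```text
clock: 13.48
eef_pos: [563.6, -180.9, 62.0]
tcp_rot: [3.13, 0.006, 1.728]
contact_force: [-2.5, 0.7, 5.2]
opening: 0.194
```

```bash
python3 -c "from st import *;print(st()['tcp_rot']*1000)"
```

```text
t 13.475 jigframe TCP [ 1.34 -1.17 34.01] yaw-jig deg -0.08639531675468959 tool z in jig [ 0.01 -0.01 -1.  ] F jig [-2.38  1.09  5.21] M [ 0.39  0.56 -0.29] open 0.19352777908802407
[3130.27    5.96 1728.11]
```

Call:
move_arm(
  series="1 0.05 -0.06 0 0.5 0.3 0; 1 0.06 -0.02 0.02 0.2 0.1 0; 1 0 0 0.01 0 0 0",
)

```text
clock: 13.85
eef_pos: [561.0, -177.2, 62.0]
tcp_rot: [3.141, 0.0, 1.729]
contact_force: [-2.4, -0.3, 7.4]
opening: 0.196
```

```bash
python3 -c "from st import *;print(st()['tcp_rot']*1000)"
```

```text
t 13.85 jigframe TCP [-0.62  2.98 33.96] yaw-jig deg -0.033043560795277926 tool z in jig [ 0. -0. -1.] F jig [-2.41  0.09  7.41] M [0.16 0.49 0.02] open 0.1959790338780109
[3140.68    0.32 1729.04]
```

Call:
move_arm(
  series="1 0.06 0 0.02 0.1 0.1 0; 1 0.06 0 0.02 0.1 0.1 0; 1 0.06 0 0.02 0.1 0.1 0; 1 0 0 0.02 0 0 0",
)

```text
clock: 14.35
eef_pos: [562.1, -171.3, 61.5]
tcp_rot: [-3.141, -0.001, 1.73]
contact_force: [-3.5, 1.2, 10.5]
opening: 0.197
```

```bash
python3 -c "from st import *;print(st()['tcp_rot']*1000)"
```

```text
t 14.35 jigframe TCP [ 1.46  8.58 33.53] yaw-jig deg 0.040873582941159725 tool z in jig [-0.  0. -1.] F jig [-3.26  1.72 10.55] M [ 0.22  0.64 -0.18] open 0.19734066832766792
[-3140.73    -1.06  1730.33]
```

Call:
move_arm(
  series="1 0.02 -0.05 0 0 0 0; 1 0.04 -0.02 0.03 0 0 0; 1 0 0 0.03 0 0 0",
)

```text
clock: 14.72
eef_pos: [558.4, -168.4, 58.2]
tcp_rot: [-3.14, -0.002, 1.731]
contact_force: [-0.2, 1.5, -4.5]
opening: 0.199
```

```bash
python3 -c "from st import *;print(st()['tcp_rot']*1000)"
```

```text
t 14.725 jigframe TCP [-1.72 12.05 30.21] yaw-jig deg 0.05757910741556316 tool z in jig [-0.  0. -1.] F jig [ 0.08  1.53 -4.55] M [ 0.13 -0.3  -0.03] open 0.19864055169896594
[-3139.8     -2.08  1730.63]
```

The force vanished and z fell 3.3 mm at y = 12.05 (pins estimated at 12.3), so the plate has entered over the pins. I'll continue down.

Call:
move_arm(
  series="1 0 0 0.04 0 -0.1 0; 1 0 0 0.03 0 0 0; 1 0 0 0.03 0 0 0; 1 0 0 0.02 0 0 0",
)

```text
clock: 15.22
eef_pos: [558.7, -168.3, 54.2]
tcp_rot: [-3.14, -0.0, 1.731]
contact_force: [-4.5, 1.3, 12.2]
opening: 0.196
```

```bash
python3 -c "from st import *;print(st()['tcp_rot']*1000)"
```

```text
t 15.225 jigframe TCP [-1.47 12.1  26.15] yaw-jig deg 0.06423159457405347 tool z in jig [-0.  0. -1.] F jig [-4.24  1.96 12.21] M [ 0.29  0.53 -0.06] open 0.19578902471471665
[-3139.74    -0.2   1730.74]
```

Call:
move_arm(
  series="1 0 0 0.03 0 0 0; 1 0 0 0.03 0 0 0",
)

```text
clock: 15.48
eef_pos: [558.7, -168.3, 54.1]
tcp_rot: [-3.14, -0.0, 1.731]
contact_force: [-5.0, 2.0, 15.2]
opening: 0.199
```

```bash
python3 -c "
from st import *;st()
im=vision.grab_frame('side');im2=vision.grab_frame('scene')
a=cv2.resize(im[245:385,260:400],(396,396));b=cv2.resize(im2[150:290,170:330],(404,396))
cv2.imwrite('pics/r2.png',np.hstack([a,b])[:,:,::-1]);print(st()['tcp_rot']*1000)"
```

```text
t 15.475 jigframe TCP [-1.5  12.08 26.11] yaw-jig deg 0.05903617446368514 tool z in jig [-0.  0. -1.] F jig [-4.62  2.77 15.16] M [ 0.52  0.72 -0.06] open 0.19881485628514559
t 15.575 jigframe TCP [-1.49 12.09 26.13] yaw-jig deg 0.057176875005751526 tool z in jig [-0.  0. -1.] F jig [-4.63  2.73 14.78] M [ 0.41  0.71 -0.08] open 0.19542611879280677
[-3139.71    -0.32  1730.62]
```

View pics/r2.png

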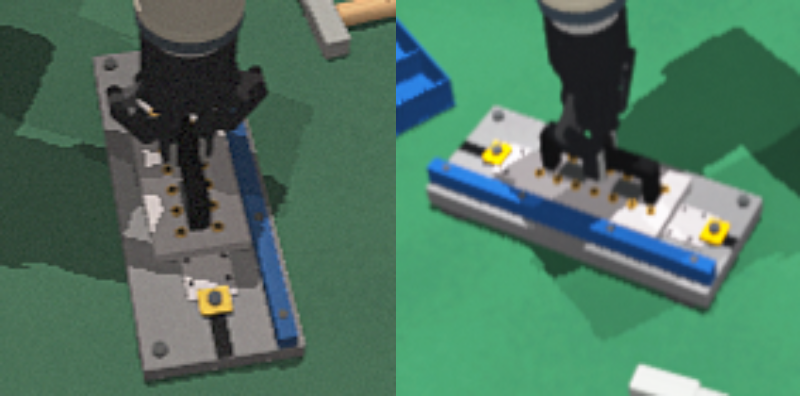

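The picture shows the plate low between the clamps along the fence. z stays at 26.1 mm while the push rises, so it sits on a hard stop flush with the strip. Handing in.

```bash
python3 -c "from rig import r;print(r.sign_off())"
```

```text
the job is handed in; nothing more can be done
None
```

The aluminium drill plate is over the pins, pressed flush on the strip, and was still gripped and held down when I handed in at about 15.6 s.

**What I did**
- I gripped the plate by its black bar and laid it along the fence, riding on the pins about 29 mm off-centre.
- I slid it about 41 mm along the fence until the force vanished and it dropped at y ≈ +12 mm. The camera had put the pins at about +12.3 mm.
- I then pressed it down against the lifters.

**Last checks**
- **Flush:** the underside is 8 mm below its riding height, about 0.0 mm above the strip. It did not move as the push rose from about 16 to 19 N, and it held steady over 0.1 s.
- **Level and square:** within about 0.1° of the jig.
- **Bystanders:** the hammer, can, tray and look-alikes were never approached. I did not check each one separately at the end.

**Did not go as planned**
- One test push on the pins briefly reached about 59 N down, with the plate also rubbing the fence. That is under the 120 N wrist limit, and it went through the gripped plate rather than the gripper's body.
- The side and scene cameras disagreed by about 10 mm in the jig's y position, so I used a close wrist-camera view instead.

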